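# Stack a lamination on a pinned jig and weigh it down

### The job

Dry-stack the lamination on the blue two-pin jig: thread the dark walnut board over both pins and seat it flat on the base, then the pale maple board on top of it, then the red board on top of that, each let go before the next. Last, gently set the brass weight upright on the red board, centred between the pins, let go of it, and leave the mallet, the hand plane and the metal tin where they are.

Things in the scene. Friction and masses are not known exactly. Their poses are not given: they have to be found in the camera images.
- jig: blue block fixed to the bench, 135 (own x) x 66 (own y) x 18 mm high, with two upright steel pins on its long centre line, 42 mm either side of the middle. Pins are 10 mm in diameter and end 55 mm above the block's top (73 mm above the bench); their top 9 mm taper to 4 mm in diameter. Origin: centre of its underside on the bench, z up
- walnut: dark brown walnut board, a flat board 120 long (own x) x 56 wide (own y) x 16 mm thick, with two round through holes 14 mm in diameter on its long centre line, 42 mm either side of its middle; it lies flat and loose on the bench, either way round is the same. Origin: centre of its underside, z up. 55 to 115 g
- maple: pale cream maple board, a flat board 120 long (own x) x 56 wide (own y) x 14 mm thick, with two round through holes 14 mm in diameter on its long centre line, 42 mm either side of its middle; it lies flat and loose on the bench, either way round is the same. Origin: centre of its underside, z up. 55 to 115 g
- caul: red painted board, a flat board 120 long (own x) x 56 wide (own y) x 16 mm thick, with two round through holes 14 mm in diameter on its long centre line, 42 mm either side of its middle; it lies flat and loose on the bench, either way round is the same. Origin: centre of its underside, z up. 55 to 115 g
- weight: round brass weight standing upright: a disc 52 mm in diameter and 22 mm high, with a plain round stem 26 mm in diameter on top of it, up to 52 mm above its underside. Origin: centre of its underside, z up. 0.4 to 0.63 kg
- mallet: round-headed wooden mallet lying along its own x, 250 mm long in all, head 72 mm in diameter towards +x; origin on the bench below its handle, 140 mm from the far face of the head; a bystander, leave it where it is
- plane: small dark steel hand plane with wooden grips, 170 (own x) x 50 mm, 90 mm high, origin: centre of its sole; a bystander, leave it where it is
- tin: plain metal tin, 70 mm in diameter, 75 mm high, standing at the far side; origin: centre of its underside; a bystander, leave it where it is
Things that resemble listed ones, but are neither listed nor needed, are in the scene too. Of the things that look like the weight, the smallest one is meant. Of the things that look like the caul, the middle-sized one is meant.

How it is judged:
On the way, in this order (a step that is already met when the one before it is completed fails the run):
1. the walnut board is seated on the jig's base over both pins and let go (x of walnut in the frame of jig between -0.006 and 0.006 m and y of walnut in the frame of jig between -0.006 and 0.006 m and z of walnut in the frame of jig between 0.015 and 0.021 m and angle between the x axis of walnut and the x axis of jig, either way round below 0.12 rad and angle between walnut's own z axis and vertical below 0.06 rad and contact force between the fingers and walnut below 0.3 N and linear speed of walnut below 0.02 m/s), for 0.2 s.
2. the maple board is seated on the walnut and let go (x of maple in the frame of jig between -0.006 and 0.006 m and y of maple in the frame of jig between -0.006 and 0.006 m and z of maple in the frame of jig between 0.031 and 0.037 m and angle between the x axis of each of maple, walnut and the x axis of jig, either way round below 0.12 rad and angle between each of maple, walnut's own z axis and vertical below 0.06 rad and x of walnut in the frame of jig between -0.006 and 0.006 m and y of walnut in the frame of jig between -0.006 and 0.006 m and z of walnut in the frame of jig between 0.015 and 0.021 m and contact force between the fingers and maple below 0.3 N and linear speed of maple below 0.02 m/s), for 0.2 s.
3. the red board is seated on the maple and let go (x of caul in the frame of jig between -0.006 and 0.006 m and y of caul in the frame of jig between -0.006 and 0.006 m and z of caul in the frame of jig between 0.045 and 0.051 m and angle between the x axis of each of caul, maple and the x axis of jig, either way round below 0.12 rad and angle between each of caul, maple's own z axis and vertical below 0.06 rad and x of maple in the frame of jig between -0.006 and 0.006 m and y of maple in the frame of jig between -0.006 and 0.006 m and z of maple in the frame of jig between 0.031 and 0.037 m and contact force between the fingers and caul below 0.3 N and linear speed of caul below 0.02 m/s), for 0.2 s.
4. the weight stands on the red board between the pins and is let go (horizontal distance between weight and jig below 0.012 m and z of weight in the frame of jig between 0.061 and 0.067 m and angle between weight's own z axis and vertical below 0.08 rad and contact force between the fingers and weight below 0.3 N and linear speed of weight below 0.02 m/s), for 0.2 s.
At the end, for the whole second after the job is handed in: Bottom up: walnut, maple, red board flat over both pins (within 6 mm of the jig's centre along and across, 3 mm of seated height, 0.12 rad of square); the weight upright on the red board within 12 mm of the jig's centre; all released and at rest (x of walnut in the frame of jig between -0.006 and 0.006 m and y of walnut in the frame of jig between -0.006 and 0.006 m and z of walnut in the frame of jig between 0.015 and 0.021 m and angle between the x axis of each of walnut, maple, caul and the x axis of jig, either way round below 0.12 rad and angle between each of walnut, maple, caul's own z axis and vertical below 0.06 rad and linear speed of each of walnut, maple, caul, weight below 0.02 m/s and x of maple in the frame of jig between -0.006 and 0.006 m and y of maple in the frame of jig between -0.006 and 0.006 m and z of maple in the frame of jig between 0.031 and 0.037 m and x of caul in the frame of jig between -0.006 and 0.006 m and y of caul in the frame of jig between -0.006 and 0.006 m and z of caul in the frame of jig between 0.045 and 0.051 m and horizontal distance between weight and jig below 0.012 m and z of weight in the frame of jig between 0.061 and 0.067 m and angle between weight's own z axis and vertical below 0.08 rad); the robot touches nothing.
It fails at once if the mallet is moved more than 30 mm or toppled (distance of mallet from where it was at the start of the episode above 0.03 m or angle between mallet's own z axis and vertical above 0.3 rad).
It fails at once if the hand plane is moved more than 30 mm or toppled (distance of plane from where it was at the start of the episode above 0.03 m or angle between plane's own z axis and vertical above 0.3 rad).
It fails at once if the tin is moved more than 30 mm or toppled (distance of tin from where it was at the start of the episode above 0.03 m or angle between tin's own z axis and vertical above 0.3 rad).
It fails at once if the weight is dropped (falls free faster than 0.5 m/s, about 12 mm) (linear speed of weight above 0.5 m/s and contact force between the fingers and weight below 0.1 N).
It also fails if it takes over 128 s, if anything falls off the work surface, if the arm or the gripper's body presses on something with over 40 N, if the wrist force passes 120 N, or if a joint passes its speed limit or range.

### The arm

A 6-joint arm with a two-finger parallel gripper is mounted at the origin on the work surface. World frame = base frame: x ahead of the robot, y to its left, z up, the work surface at z = 0. Lengths are in m, angles in rad, forces in N, time in s.
With the tool pointing down it reaches from about 0.375 to 0.975 m from the base axis. Payload 3.8 kg.
Tool frame: the origin (TCP) lies at the very end of the fingers, on their centre line; the grasp point (between the pads) lies ctrl.hold_point_z behind it (ctrl.hold_point_z is the distance from the TCP to the grasp point, in m); z points along the fingers, x is the direction in which the jaws open and shut, and the axes are right-handed (so a half turn about z gives the same grasp; the last joint's range is limited). The gripper opens to 88 mm and grips with 3 to 60 N. Pads are 18 mm wide; open, the fingers measure 123 mm over their backs; the gripper's body (75 mm by 187 mm) begins 45 mm behind the grasp point.
Start: joints at [-1.159, 0.264, 1.604, -0, 1.274, -0.037], TCP at [0.293, -0.608, 0.239] pointing down, gripper open.
Joint ranges: [-2.63, 2.63], [-0.94, 2.18], [0.31, 2.57], [-1.31, 4.45], [0, 2.66], [-2.55, 2.55]. Speed limits (rad/s): [2.57, 2.57, 3.14, 3.14, 3.14, 3.14].

### API

Orientations are given as a rotation vector (axis times angle).
In Python, from plant import ctrl gives the robot as it stands. Calls block until the motion is done:
- ctrl.movep(position, orientation): joint-space move of the TCP to a pose.
- ctrl.servo_line(position, orientation=None, v=0.15): straight line of the TCP; orientation=None keeps the orientation; v is the mean speed in m/s.
- ctrl.goto_joints(angles): joint-space move.
- ctrl.grip(opening): finger opening in m; the grip force is fixed at half the most; returns when the fingers have stopped.
- ctrl.sleep(seconds).
- ctrl.inverse_kinematics(position, orientation): joint angles nearest the present ones, or None.
- ctrl.read_state(): the state.
- ctrl.read_camera(name): name is "side" or "top" or "wrist"; returns a dict with "pixels" (400x640x3 uint8, red, green, blue), "range_z" (400x640 float32, m along the optical axis (not along the pixel's ray), 0 where there is no reading), "mtx" (3x3 intrinsics, pixels), "extrinsics" (4x4, takes a point from world to camera coordinates). Camera axes: x right, y up, looking along -z (the intrinsics and any distortion apply to the point x, -y, -z); pixel columns grow to the right and rows downward; lengths in m; the calibration is good to about 2 mm. A picture is of the moment at which its call begins.
A pose or a line that the arm cannot do raises ctrl.MotionError and nothing moves.
- ctrl.job_done(): hands the job in, once; it reports no verdict.
The state is a dict: "clock": time; "q": joint angles; "joint_velocities": joint speeds; "joint_efforts": joint torques, N m; "tool_pos": TCP position; "ee_rot": TCP orientation; "wrist_force": force on the tool from outside, world axes, zero at the start; "ft_torque": the same for the moment, N m; "opening": finger opening in m.
Only numpy, scipy, OpenCV 4.12 (cv2) and the standard library are available. Lean on these libraries where they do the work, as an engineer would, in place of code of your own. Each camera call takes 0.05 s, during which the arm holds its last target.

## Working session

There is one attempt and no reset: what is moved stays moved. The work goes in short steps, each a Python script; the robot and the scene stay as the last script left them, time stands still between calls to the robot, and variables do not carry over. Pictures are saved under pics/ and viewed, and the job is handed in when it is done.

```bash
ls; mkdir -p pics
python3 - <<'E'
from plant import ctrl
import cv2,numpy as np
print(ctrl.hold_point_z, ctrl.read_state())
for n in ["top","side","wrist"]:
    c=ctrl.read_camera(n); cv2.imwrite(f"pics/{n}0.png",c["pixels"][:,:,::-1]); print(n,c["mtx"],c["extrinsics"].round(4), (c["range_z"]>0).mean())
    np.savez(f"{n}0.npz",**c)
E
```

```text
pics
0.0187 {'clock': 0.0, 'q': array([-1.15888336e+00,  2.64760152e-01,  1.60533188e+00, -8.47748953e-06,
        1.27368769e+00, -3.69617122e-02]), 'joint_velocities': array([-0.00069096, -0.00119419, -0.00011991,  0.001067  , -0.0004164 ,
       -0.00082689]), 'joint_efforts': array([ 6.98175700e-04, -5.02115321e+01, -3.56873810e+01,  7.28907133e-02,
        2.95236334e-02, -1.86932593e-04]), 'tool_pos': array([ 0.29259988, -0.60752014,  0.23740602]), 'ee_rot': array([-2.65908999,  1.67067193,  0.00284547]), 'wrist_force': array([-0.56874712, -0.35041799,  0.51160083]), 'ft_torque': array([-0.05439093,  0.0191394 , -0.02654103]), 'opening': 0.08806871148010387}
top [[466.2873471    0.         311.1353682 ]
 [  0.         466.2873471  196.48617402]
 [  0.           0.           1.        ]] [[-0.0155 -0.9998  0.009   0.0036]
 [ 0.9803 -0.0135  0.1972 -0.6054]
 [-0.197   0.0119  0.9803 -1.3466]
 [ 0.      0.      0.      1.    ]] 0.99589453125
side [[492.49026743   0.         326.69398221]
 [  0.         492.49026743 198.55958829]
 [  0.           0.           1.        ]] [[-0.6693 -0.7429  0.0117  0.4135]
 [ 0.5475 -0.4825  0.6837 -0.3623]
 [-0.5024  0.464   0.7296 -1.1601]
 [ 0.      0.      0.      1.    ]] 0.99590234375
wrist [[352.18684905   0.         318.49371168]
 [  0.         352.18684905 195.65049488]
 [  0.           0.           1.        ]] [[ 0.4339 -0.901  -0.0028 -0.6746]
 [ 0.8701  0.4199 -0.2581  0.0346]
 [ 0.2337  0.1095  0.9661 -0.3894]
 [ 0.      0.      0.      1.    ]] 0.99590234375
```

View pics/top0.png

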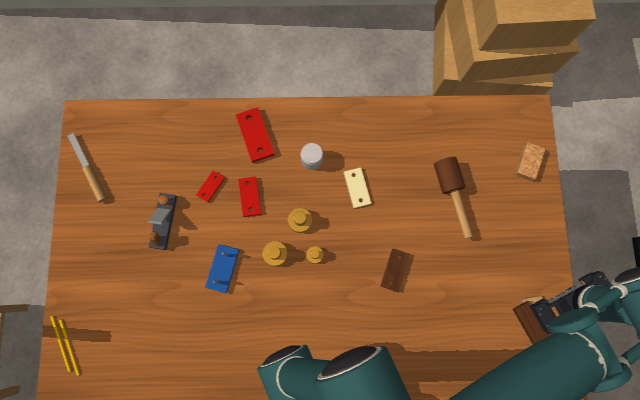

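View pics/side0.png

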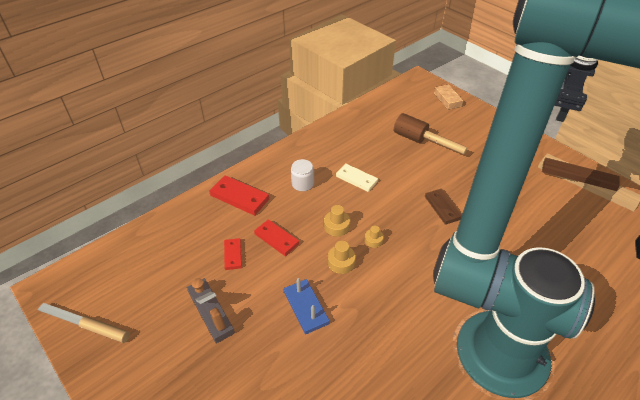

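View pics/wrist0.png

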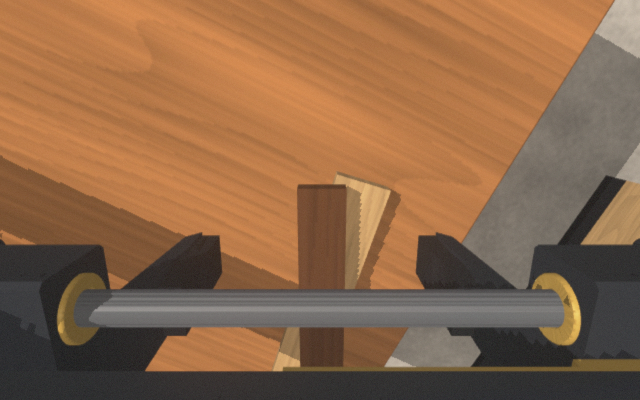

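Candidates in the top view:
- **Red boards:** (255,135) is large, (250,197) is middle and (210,186) is small. The middle one at (250,197) fits the caul.
- **Brass weights:** (275,253), (299,220) and (315,255). The smallest, at (315,255), is the one meant.

I'll measure them and look at enlarged crops.

```bash
cat > h.py <<'E'
import numpy as np, cv2
from scipy.spatial.transform import Rotation as R
def center(c): E=c["extrinsics"]; return -E[:3,:3].T@E[:3,3]
def rays(c,uv):
    uv=np.atleast_2d(uv).astype(float); K=c["mtx"]; E=c["extrinsics"]
    d=np.c_[(uv[:,0]-K[0,2])/K[0,0],-(uv[:,1]-K[1,2])/K[1,1],-np.ones(len(uv))]
    return d@E[:3,:3]
def onplane(c,uv,z):
    o=center(c); d=rays(c,uv); return o+d*((z-o[2])/d[:,2])[:,None]
def proj(c,P):
    P=np.atleast_2d(P); p=P@c["extrinsics"][:3,:3].T+c["extrinsics"][:3,3]; K=c["mtx"]
    return np.c_[K[0,0]*p[:,0]/-p[:,2]+K[0,2],K[1,1]*-p[:,1]/-p[:,2]+K[1,2]]
def tri(c1,u1,c2,u2):
    o1,o2=center(c1),center(c2); d1,d2=rays(c1,u1)[0],rays(c2,u2)[0]
    A=np.c_[d1,-d2]; s=np.linalg.lstsq(A,o2-o1,rcond=None)[0]
    a,b=o1+s[0]*d1,o2+s[1]*d2; return (a+b)/2,np.linalg.norm(a-b)
def cloud(c):
    v,u=np.mgrid[:400,:640]; z=c["range_z"].ravel()
    d=rays(c,np.c_[u.ravel(),v.ravel()]); return (center(c)+d*z[:,None]).reshape(400,640,3)
def comps(mask,amin=60):
    n,l,s,cen=cv2.connectedComponentsWithStats(mask.astype(np.uint8)); 
    return [(l==i,s[i],cen[i]) for i in range(1,n) if s[i,4]>=amin]
def masks(px):
    hsv=cv2.cvtColor(px,cv2.COLOR_RGB2HSV).astype(int); H,S,V=hsv[...,0],hsv[...,1],hsv[...,2]
    return dict(red=((H<6)|(H>174))&(S>180)&(V>90),blue=(H>100)&(H<125)&(S>130)&(V>70),
      cream=(H>15)&(H<35)&(S<130)&(V>190), brass=(H>17)&(H<28)&(S>150)&(V>90), walnut=(V<130)&(H<16)&(S>90))
E
python3 - <<'E'
from h import *
C={n:dict(np.load(n+"0.npz")) for n in ("top","side","wrist")}
for n in ("top","side"):
    c=C[n]; P=cloud(c); print(n,center(c))
    for k,m in masks(c["pixels"]).items():
        for mm,s,cen in comps(m,80):
            z=P[mm][:,2]; zt=np.percentile(z,80)
            r=cv2.minAreaRect(np.argwhere(mm)[:,::-1].astype(np.float32))
            w=onplane(c,cv2.boxPoints(r),zt)
            if np.abs(w).max()>2: continue
            print(k,cen.round(0),s[4],"z80 %.3f"%zt,"ctr",w.mean(0).round(3),"size",np.linalg.norm(w[1]-w[0]).round(3),np.linalg.norm(w[2]-w[1]).round(3))
px=C["top"]["pixels"]; cv2.imwrite("pics/crop1.png",cv2.resize(px[120:310,140:420],None,fx=2.8,fy=2.8,interpolation=cv2.INTER_CUBIC)[:,:,::-1])
E
```

```text
top [0.32820592 0.01145611 1.4394584 ]
red [255. 134.] 1164 z80 0.024 ctr [0.817 0.17  0.024] size 0.078 0.169
red [210. 186.] 412 z80 0.015 ctr [0.653 0.31  0.015] size 0.094 0.045
red [249. 196.] 670 z80 0.019 ctr [0.618 0.186 0.019] size 0.056 0.121
blue [222. 268.] 924 z80 0.021 ctr [0.398 0.266 0.021] size 0.133 0.066
cream [357. 187.] 652 z80 0.017 ctr [ 0.643 -0.149  0.017] size 0.058 0.12
brass [300. 220.] 445 z80 0.073 ctr [0.534 0.029 0.073] size 0.069 0.07
brass [275. 253.] 466 z80 0.074 ctr [0.436 0.104 0.074] size 0.067 0.07
brass [314. 254.] 220 z80 0.050 ctr [ 0.433 -0.013  0.05 ] size 0.045 0.047
brass [ 60. 343.] 216 z80 0.009 ctr [0.188 0.736 0.009] size 0.012 0.171
brass [ 69. 347.] 214 z80 0.009 ctr [0.177 0.71  0.009] size 0.01 0.17
walnut [268. 140.] 386 z80 0.004 ctr [0.812 0.127 0.004] size 0.182 0.088
walnut [ 97. 172.] 494 z80 0.003 ctr [0.721 0.677 0.003] size 0.037 0.258
walnut [331. 162.] 431 z80 0.003 ctr [ 0.732 -0.066  0.003] size 0.068 0.093
walnut [538. 169.] 239 z80 0.011 ctr [ 0.693 -0.726  0.011] size 0.137 0.066
walnut [459. 187.] 1613 z80 0.068 
[... 3205 characters left out ...]
 0.019] size 0.076 0.142
walnut [567. 222.] 2353 z80 0.003 ctr [ 0.106 -0.463  0.003] size 0.438 0.112
walnut [386. 235.] 82 z80 0.002 ctr [ 0.42  -0.049  0.002] size 0.029 0.052
walnut [360. 255.] 199 z80 0.003 ctr [0.42  0.055 0.003] size 0.045 0.077
walnut [599. 299.] 1147 z80 0.003 ctr [-0.074 -0.318  0.003] size 0.1 0.214
walnut [216. 286.] 141 z80 0.003 ctr [0.598 0.404 0.003] size 0.049 0.037
walnut [319. 297.] 100 z80 0.003 ctr [0.394 0.224 0.003] size 0.012 0.078
walnut [105. 323.] 387 z80 0.002 ctr [0.716 0.682 0.002] size 0.038 0.258
walnut [239. 319.] 301 z80 0.002 ctr [0.482 0.407 0.002] size 0.061 0.06
walnut [554. 345.] 163 z80 0.003 ctr [-0.072 -0.103  0.003] size 0.074 0.028
```

View pics/crop1.png

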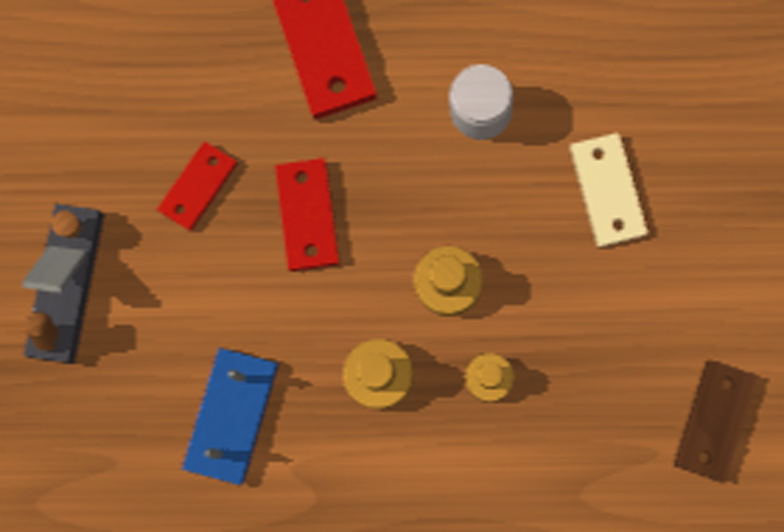

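The crop confirms both choices. The middle red board measures 121x56 mm, against 94x45 and 169x78 for the others. The smallest brass weight is about 47 mm wide and 50 mm high, against about 70 mm wide and 73 mm high. Next I'll take closer measurements with the wrist camera.

Run:
```python
from h import *
from plant import ctrl
c=dict(np.load("wrist0.npz")); s=ctrl.read_state()
Rt=R.from_rotvec(s["ee_rot"]).as_matrix()
print("cam in tool",Rt.T@(center(c)-s["tool_pos"])); print("view dir in tool",Rt.T@(-c["extrinsics"][2,:3]))
print("img right in tool",Rt.T@c["extrinsics"][0,:3])
def rv(yaw): return (R.from_euler('z',yaw)*R.from_euler('x',np.pi)).as_rotvec()
for n,p in dict(jig=(.398,.266),wal=(.383,-.262),map=(.643,-.149),caul=(.618,.186),wt=(.428,-.013)).items():
    for yaw in (np.arange(-180,180,15)):
        for z in (.02,.25):
            q=ctrl.inverse_kinematics([*p,z],rv(np.radians(yaw)))
            if q is not None and z<.1 : print(n,yaw,q.round(2)) if yaw%45==0 else 0
            elif q is None: print(n,yaw,z,"None") if yaw%45==0 else 0
```

```text
cam in tool [ 0.00093389 -0.06709957 -0.1455014 ]
view dir in tool [-0.00105384  0.25810098  0.96611737]
img right in tool [ 9.99999388e-01 -5.26197852e-05  1.10485521e-03]
jig -180 0.02 None
jig -180 0.25 None
jig -135 0.02 None
jig -135 0.25 None
jig -90 [ 0.54  0.15  2.2  -0.    0.79  2.11]
jig -45 [ 0.54  0.15  2.2  -0.    0.79  1.32]
jig 0 [ 0.54  0.15  2.2  -0.    0.79  0.54]
jig 45 [ 0.54  0.15  2.2  -0.    0.79 -0.25]
jig 90 [ 0.54  0.15  2.2  -0.    0.79 -1.03]
jig 135 [ 0.54  0.15  2.2  -0.    0.79 -1.82]
wal -180 [-0.65  0.12  2.23 -0.    0.79  2.49]
wal -135 [-0.65  0.12  2.23 -0.    0.79  1.7 ]
wal -90 [-0.65  0.12  2.23 -0.    0.79  0.92]
wal -45 [-0.65  0.12  2.23 -0.    0.79  0.13]
wal 0 [-0.65  0.12  2.23 -0.    0.79 -0.65]
wal 45 [-0.65  0.12  2.23 -0.    0.79 -1.44]
wal 90 [-0.65  0.12  2.23  0.    0.79 -2.22]
wal 135 0.02 None
wal 135 0.25 None
map -180 0.02 None
map -180 0.25 None
map -135 [-0.27  0.44  1.8  -0.    0.9   2.09]
map -90 [-0.27  0.44  1.8  -0.    0.9   1.31]
map -45 [-0.27  0.44  1.8  -0.    0.9   0.52]
map 0 [-0.27  0.44  1.8  -0.    0.9  -0.27]
map 45 [-0.27  0.44  1.8  -0.    0.9  -1.05]
map 90 [-0.27  0.44  1.8  -0.    0.9  -1.84]
map 135 0.02 None
map 135 0.25 None
caul -180 0.02 None
caul -180 0.25 None
caul -135 0.02 None
caul -135 0.25 None
caul -90 [ 0.25  0.42  1.84 -0.    0.89  1.82]
caul -45 [ 0.25  0.42  1.84 -0.    0.89  1.04]
caul 0 [ 0.25  0.42  1.84 -0.    0.89  0.25]
caul 45 [ 0.25  0.42  1.84 -0.    0.89 -0.53]
caul 90 [ 0.25  0.42  1.84 -0.    0.89 -1.32]
caul 135 [ 0.25  0.42  1.84 -0.    0.89 -2.1 ]
wt -180 0.02 None
wt -180 0.25 None
wt -135 [-0.09  0.06  2.3  -0.    0.78  2.27]
wt -90 [-0.09  0.06  2.3  -0.    0.78  1.48]
wt -45 [-0.09  0.06  2.3  -0.    0.78  0.7 ]
wt 0 [-0.09  0.06  2.3  -0.    0.78 -0.09]
wt 45 [-0.09  0.06  2.3  -0.    0.78 -0.87]
wt 90 [-0.09  0.06  2.3  -0.    0.78 -1.66]
wt 135 [-0.09  0.06  2.3   0.    0.78 -2.44]
```

```bash
cat >> h.py <<'E'
def rv(yaw): return (R.from_euler('z',yaw)*R.from_euler('x',np.pi)).as_rotvec()
def two(ctrl,name,xy,yaw,z=.17,b=.05,back=.0,jspace=True):
    out=[]
    t=np.array([np.cos(yaw),np.sin(yaw)]); ty=np.array([np.sin(yaw),-np.cos(yaw)])
    for i,s in enumerate((-b,b)):
        p=[*(np.array(xy)+s*t+back*ty),z]
        if i==0 and jspace: ctrl.movep(p,rv(yaw))
        else: ctrl.servo_line(p,rv(yaw),v=.15)
        ctrl.sleep(.15)
        c=ctrl.read_camera("wrist"); st=ctrl.read_state(); c["tool_pos"]=st["tool_pos"]; c["ee_rot"]=st["ee_rot"]
        np.savez(f"{name}_{i}.npz",**c); out.append(c)
    cv2.imwrite(f"pics/{name}.png",cv2.resize(np.vstack([o["pixels"][:330] for o in out]),None,fx=.9,fy=.9)[:,:,::-1])
    print(name,"clock",ctrl.read_state()["clock"])
    return out
E
python3 - <<'E'
from h import *
from plant import ctrl
two(ctrl,"wal",(.383,-.262),np.radians(73))
two(ctrl,"jig",(.398,.266),np.radians(73),z=.2)
E
```

```text
wal clock 3.1
jig clock 5.9083
```

View pics/wal.png

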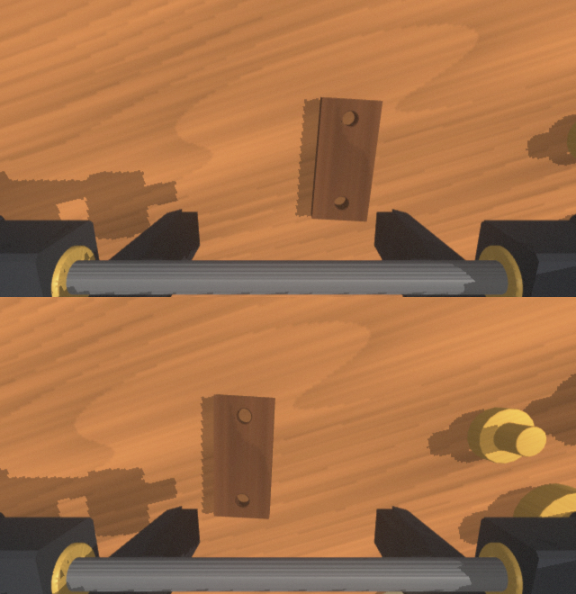

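View pics/jig.png

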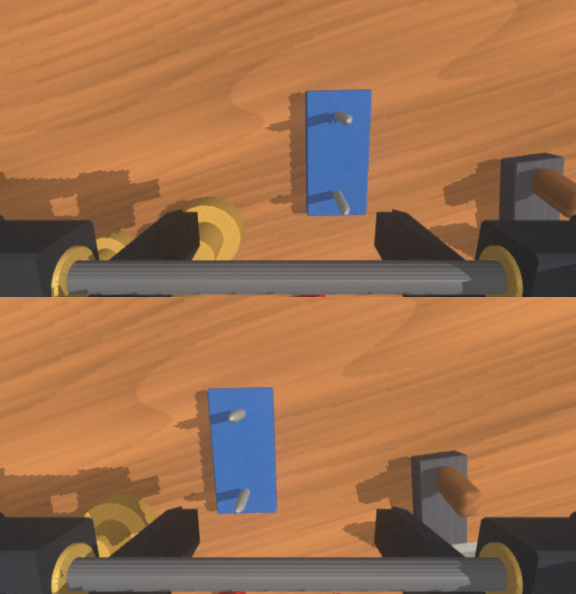

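The wrist views (scale 0.9) show the walnut holes at about (349,118)/(340,202) and (244,118)/(242,203), and the jig pins clearly. I'll enlarge these to measure them.

Run:
```python
from h import *
rows=[]
for n,boxes in (("wal",[(325,95,435,255),(215,95,325,255)]),("jig",[(325,90,435,250),(215,90,325,250)])):
    t=[]
    for i in (0,1):
        c=dict(np.load(f"{n}_{i}.npz")); x0,y0,x1,y1=boxes[i]
        t.append(cv2.resize(c["pixels"][y0:y1,x0:x1],None,fx=3.6,fy=3.6,interpolation=cv2.INTER_CUBIC))
    cv2.imwrite(f"pics/{n}_z.png",np.hstack(t)[:,:,::-1])
```

```text
(no output)
```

View pics/wal_z.png

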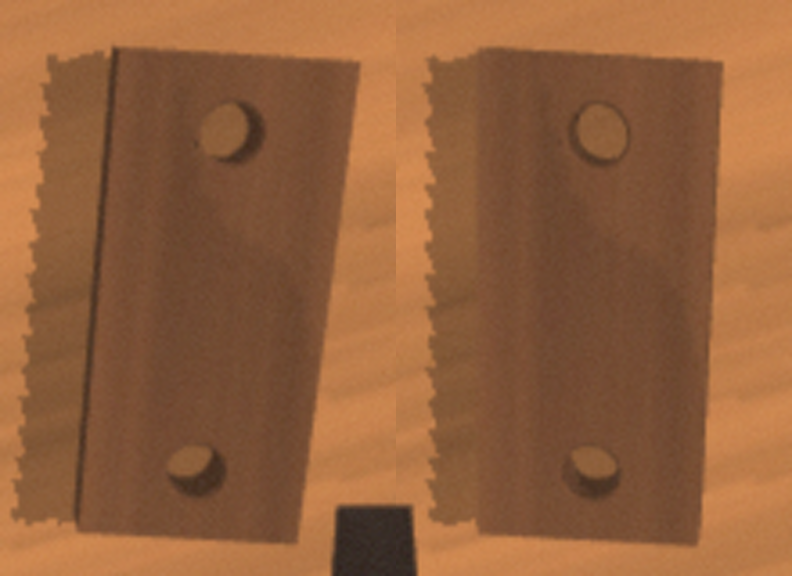

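View pics/jig_z.png

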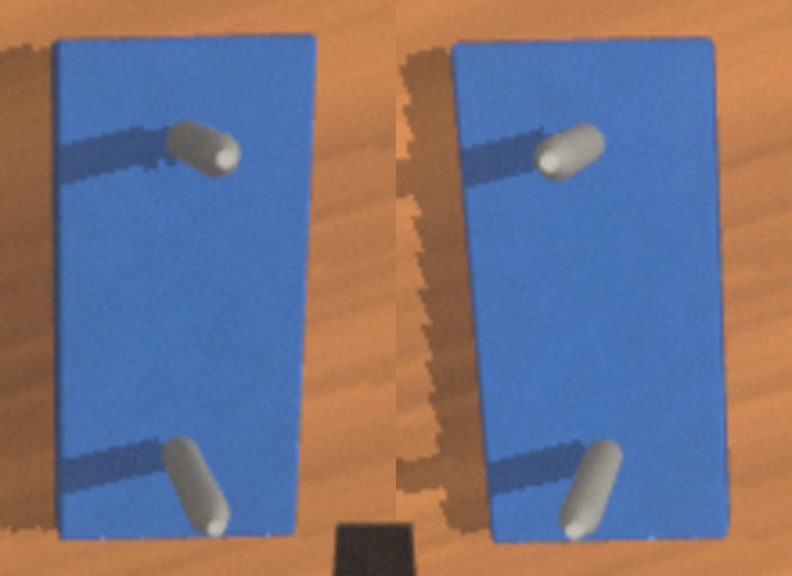

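```bash
cat > m.py <<'E'
from h import *
def uz(x,y,x0,y0,f=3.6): return ((x+.5)/f-.5+x0,(y+.5)/f-.5+y0)
def rep(n,pts0,pts1,o0,o1,f=3.6):
    a,b=[dict(np.load(f"{n}_{i}.npz")) for i in (0,1)]; P=[]
    for p,q in zip(pts0,pts1):
        X,e=tri(a,uz(*p,*o0,f),b,uz(*q,*o1,f)); P.append(X); print(n,X.round(4),"gap %.4f"%e)
    return np.array(P),a,b
def pair(P):
    d=P[0,:2]-P[1,:2]; return (P[0]+P[1])/2,np.linalg.norm(d),np.degrees(np.arctan2(d[1],d[0]))
E
python3 - <<'E'
from m import *
P,a,b=rep("wal",[(232,131),(196,470),(116,48),(358,63),(298,543),(78,530)],[(204,133),(196,471),(84,48),(326,63),(302,544),(82,532)],(325,95),(215,95))
print(pair(P[:2])); print("corner mean",P[2:].mean(0),np.linalg.norm(np.diff(P[[2,3,4,5,2]],axis=0),axis=1))
PA=cloud(a)
for p in [(390,150),(385,180)]: print("range",PA[p[1],p[0]])
P,a,b=rep("jig",[(227,158),(216,527),(56,40),(316,36),(296,535),(62,538)],[(151,162),(177,530),(58,44),(317,40),(332,539),(98,543)],(325,90),(215,90))
print(pair(P[:2])); print("corner mean",P[2:].mean(0),np.linalg.norm(np.diff(P[[2,3,4,5,2]],axis=0),axis=1))
PA=cloud(a)
for p in [(375,160),(300,180)]: print("range",PA[p[1],p[0]])
for c in (a,b): print(c["tool_pos"])
E
```

```text
wal [ 0.3473 -0.2412  0.0135] gap 0.0001
wal [ 0.4263 -0.2705  0.0142] gap 0.0002
wal [ 0.3209 -0.2619  0.0111] gap 0.0003
wal [ 0.3407 -0.209   0.0122] gap 0.0003
wal [ 0.4523 -0.2507  0.016 ] gap 0.0002
wal [ 0.433  -0.3033  0.0151] gap 0.0001
(array([ 0.38680992, -0.255809  ,  0.01385097]), np.float64(0.08424764132800984), np.float64(159.65294294443248))
corner mean [ 0.38671191 -0.25623409  0.0136178 ] [0.05651851 0.11918435 0.05607668 0.11950511]
range [ 0.36282117 -0.24455247  0.01503643]
range [ 0.38681182 -0.25520049  0.01583988]
jig [0.3598 0.2799 0.0746] gap 0.0001
jig [0.4405 0.2572 0.0732] gap 0.0000
jig [0.3272 0.2556 0.0134] gap 0.0002
jig [0.3455 0.3186 0.0138] gap 0.0002
jig [0.4741 0.2821 0.017 ] gap 0.0003
jig [0.4559 0.2198 0.0173] gap 0.0007
(array([0.40016116, 0.26855677, 0.0738886 ]), np.float64(0.08379839725744269), np.float64(164.27533608099523))
corner mean [0.40064781 0.26902077 0.01536694] [0.06560915 0.13369563 0.06491633 0.13365913]
range [0.38812187 0.27163961 0.01785354]
range [ 3.89203852e-01  1.96447972e-01 -6.99960399e-05]
[0.38377312 0.21744336 0.19990666]
[0.41247383 0.31308844 0.20007129]
```

All of these check out:

| Item | Centre (x, y) | Long axis | Check |
|---|---|---|---|
| Walnut | (.3868, -.2560) | -20.4° | Hole spacing 84.2 mm |
| Jig | (.4003, .2687) | -15.7° | Pin spacing 83.8 mm, tips at z .074 |

Now I'll pick up the walnut.

```bash
cat >> h.py <<'E'
JIG=np.array([.4003,.2687]); JY=np.radians(74.3)
def st(ctrl,m=""):
    s=ctrl.read_state(); print(m,"t%.1f"%s["clock"],"tcp",s["tool_pos"].round(4),"F",s["wrist_force"].round(2),"T",s["ft_torque"].round(2),"open %.4f"%s["opening"]); return s
def pick(ctrl,xy,yaw,z=.004,close=.05,lift=.13):
    ctrl.movep([*xy,.10],rv(yaw)); ctrl.servo_line([*xy,z],rv(yaw),v=.1); st(ctrl,"down")
    ctrl.grip(close); st(ctrl,"closed"); ctrl.servo_line([*xy,lift],rv(yaw),v=.15); st(ctrl,"lifted")
def pics(ctrl,tag,names=("side","wrist")):
    for n in names:
        c=ctrl.read_camera(n); np.savez(f"{tag}_{n}.npz",**c); cv2.imwrite(f"pics/{tag}_{n}.png",c["pixels"][:,:,::-1])
E
python3 - <<'E'
from h import *
from plant import ctrl
pick(ctrl,(.3868,-.2560),np.radians(69.6))
ctrl.movep([*JIG,.13],rv(JY)); ctrl.servo_line([*JIG,.084],rv(JY),v=.1); ctrl.sleep(.2); st(ctrl,"hover"); pics(ctrl,"wh",("top","side","wrist"))
s={n:dict(np.load(f"wh_{n}.npz"))["pixels"] for n in ("side","wrist","top")}
cv2.imwrite("pics/wh_z.png",np.hstack([cv2.resize(s["side"][230:380,230:390],(426,400),interpolation=2),cv2.resize(s["top"][220:320,165:275],(440,400),interpolation=2)[:,:374]])[:,:,::-1])
E
```

```text
down t9.1 tcp [ 0.3874 -0.2564  0.0045] F [ 0.04 -0.69  0.58] T [ 0.03 -0.13  0.  ] open 0.0881
closed t9.7 tcp [ 0.3869 -0.2561  0.0042] F [-0.09  0.06  1.78] T [ 0.1  -0.08 -0.04] open 0.0555
lifted t10.7 tcp [ 0.3861 -0.2555  0.129 ] F [ 0.03  0.02 -1.6 ] T [ 0.09 -0.16 -0.04] open 0.0556
hover t13.4 tcp [0.401  0.2691 0.0849] F [ 0.53 -0.82 -1.26] T [ 0.02 -0.1   0.03] open 0.0554
```

View pics/wh_z.png

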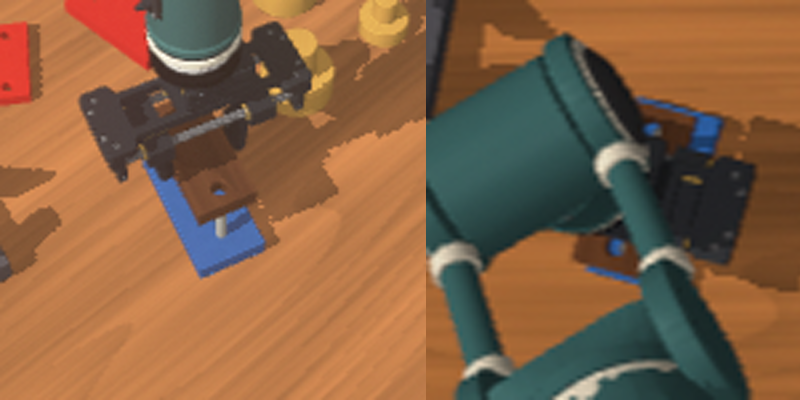

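View pics/wh_wrist.png

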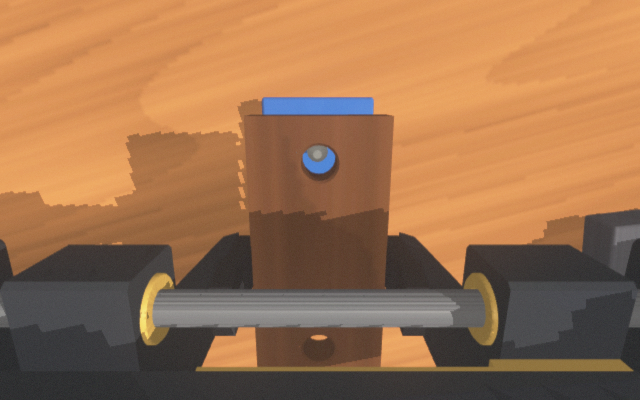

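The wrist view shows the pin tip at (318,154) inside the hole, which is centred at about (319,161). I'll check the alignment by casting rays.

Run:
```python
from h import *
c=dict(np.load("wh_wrist.npz")); px=c["pixels"]
cv2.imwrite("pics/wh_hole.png",cv2.resize(px[130:195,280:360],None,fx=9,fy=9,interpolation=2)[:,:,::-1])
print(onplane(c,(319.5,161),.0967),onplane(c,(318,154),.073), cloud(c)[200,320])
```

```text
[[0.35951139 0.28092983 0.0967    ]] [[0.36010544 0.28018474 0.073     ]] [0.37469831 0.27688375 0.09595314]
```

View pics/wh_hole.png

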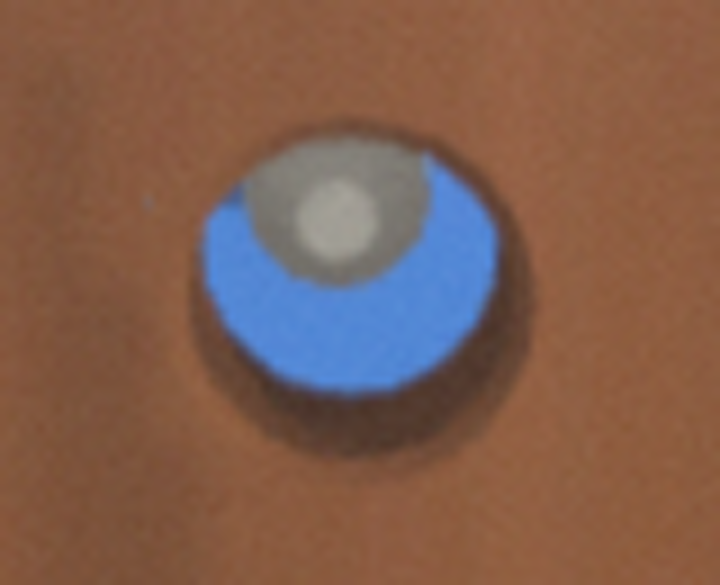

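The tip and hole agree to about 1 mm, which is within the taper's capture and the 2 mm radial clearance. I'll lower it with force monitoring.

```bash
cat >> h.py <<'E'
def lower(ctrl,xy,yaw,z0,z1,lim=8,step=.006,v=.04):
    """step down; stop when contact > lim. returns final z"""
    f0=ctrl.read_state()["wrist_force"]; z=z0
    while z>z1+1e-6:
        z=max(z-step,z1); ctrl.servo_line([*xy,z],rv(yaw),v=v)
        s=ctrl.read_state(); df=s["wrist_force"]-f0
        print("  z%.4f real %s dF %s T %s"%(z,s["tool_pos"].round(4),df.round(1),s["ft_torque"].round(2)))
        if np.linalg.norm(df)>lim: print("contact"); break
    return z
E
python3 - <<'E'
from h import *
from plant import ctrl
p=JIG+[-.0000,-.0003]
lower(ctrl,p,JY,.084,.0225)
st(ctrl)
E
```

```text
z0.0780 real [0.3998 0.2682 0.0775] dF [ 0.4 -0.5  0.4] T [-0.03 -0.11 -0.01]
  z0.0720 real [0.3999 0.2682 0.0715] dF [-0.1  0.3  1. ] T [ 0.01 -0.14 -0.02]
  z0.0660 real [0.4    0.2682 0.0656] dF [ 0.6 -0.2  0.7] T [ 0.05 -0.14 -0.  ]
  z0.0600 real [0.4    0.2682 0.0596] dF [ 0.  -0.6  0.1] T [ 0.11 -0.2  -0.03]
  z0.0540 real [0.4    0.2682 0.0536] dF [-0.2 -0.2  1.4] T [ 0.04 -0.12 -0.05]
  z0.0480 real [0.4    0.2682 0.0476] dF [ 0.2 -0.5 -0.1] T [ 0.02 -0.09  0.02]
  z0.0420 real [0.4    0.2682 0.0416] dF [0.4 0.5 0.9] T [ 0.06 -0.15 -0.02]
  z0.0360 real [0.4    0.2682 0.0356] dF [ 0.   0.2 -0.3] T [ 0.07 -0.16  0.01]
  z0.0300 real [0.4    0.2682 0.0296] dF [-1.3  0.8  0.5] T [ 0.01 -0.12  0.03]
  z0.0240 real [0.3999 0.2682 0.0236] dF [ 0.3 -0.3  1.3] T [ 0.08 -0.1  -0.02]
  z0.0225 real [0.4003 0.2684 0.0225] dF [ 0.1 -0.1  0.8] T [ 0.01 -0.16  0.02]
 t16.8 tcp [0.4003 0.2684 0.0225] F [ 0.03  0.22 -0.33] T [ 0.01 -0.16  0.02] open 0.0557
```

Run:
```python
from h import *
from plant import ctrl
lower(ctrl,JIG,JY,.0225,.0215,step=.0005,lim=5)
ctrl.grip(.08); st(ctrl,"open")
ctrl.servo_line([*JIG,.16],rv(JY),v=.15); ctrl.sleep(.1)
pics(ctrl,"ws",("wrist",))
yaw=np.radians(106)
two(ctrl,"map",(.643,-.149),yaw)
```

```text
z0.0220 real [0.4004 0.2687 0.0222] dF [-0.6 -1.2  2. ] T [-0.16 -0.04  0.01]
  z0.0215 real [0.4004 0.2687 0.0222] dF [-2.2 -2.5  6.8] T [-0.32  0.2  -0.03]
contact
open t17.8 tcp [0.4003 0.2687 0.0214] F [-0.28 -0.15 -0.83] T [ 0.02 -0.17  0.01] open 0.0802
map clock 22.1833
```

View pics/ws_wrist.png

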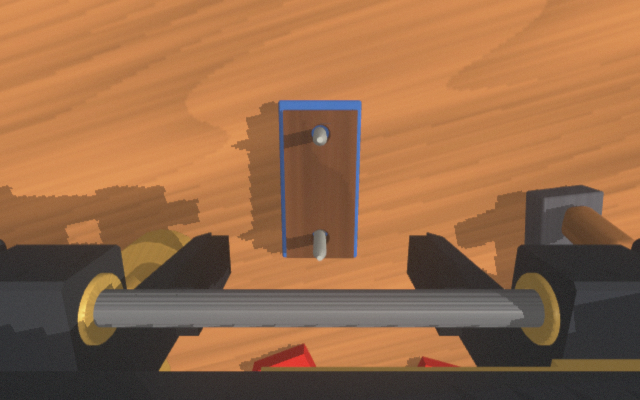

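View pics/map.png

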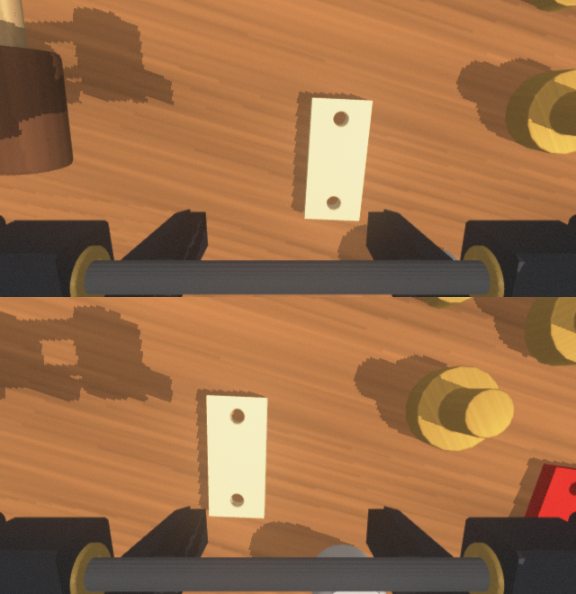

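The walnut is seated over both pins, centred at about (320,184). Now I'll measure the maple from its contours: mask, corners and hole centroids.

```bash
cat > board.py <<'E'
from h import *
def face(c,mask,ucen):
    m=mask.astype(np.uint8); cs,h=cv2.findContours(m,cv2.RETR_CCOMP,cv2.CHAIN_APPROX_NONE)
    out=[i for i in range(len(cs)) if h[0][i][3]<0 and cv2.contourArea(cs[i])>1500]
    i=min(out,key=lambda i:np.linalg.norm(cs[i][:,0].mean(0)-ucen)); k=cs[i]
    quad=cv2.approxPolyDP(cv2.convexHull(k),.04*cv2.arcLength(k,True),True)[:,0].astype(float)
    quad=quad[np.lexsort((quad[:,0],))]; cc=quad.mean(0); quad=quad[np.argsort(np.arctan2(*(quad-cc).T[::-1]))]
    holes=[]
    for j in range(len(cs)):
        if h[0][j][3]==i and cv2.contourArea(cs[j])>25:
            M=cv2.moments(cs[j]); holes.append((M["m10"]/M["m00"],M["m01"]/M["m00"],cv2.contourArea(cs[j])))
    return quad,np.array(sorted(holes,key=lambda t:t[1]))
def measure(n,maskf,ucs):
    cs=[dict(np.load(f"{n}_{i}.npz")) for i in (0,1)]
    F=[face(c,maskf(c["pixels"]),u) for c,u in zip(cs,ucs)]
    print([f[1].round(1).tolist() for f in F],[f[0].round(0).tolist() for f in F])
    H=np.array([tri(cs[0],F[0][1][i,:2],cs[1],F[1][1][i,:2])[0] for i in range(2)])
    d=H[0]-H[1]; print("holes",H.round(4).tolist(),"dist",np.linalg.norm(d[:2]),"ang",np.degrees(np.arctan2(d[1],d[0])),"mid",H.mean(0).round(4))
    if len(F[0][0])==4==len(F[1][0]):
        Q=np.array([tri(cs[0],F[0][0][i],cs[1],F[1][0][i])[0] for i in range(4)])
        print("quad",Q.round(4).tolist(),"mean",Q.mean(0).round(4),"sides",np.linalg.norm(np.diff(Q[[0,1,2,3,0]],axis=0),axis=1).round(4))
    return H,cs,F
E
python3 - <<'E'
from board import *
def mf(px): return px.astype(int).min(2)>140
H,cs,F=measure("map",mf,[(375,175),(262,175)])
print("range z",cloud(cs[0])[175,375])
t=dict(np.load("top0.npz")); tin=onplane(t,(312,153),.075)[0]; print("tin",tin)
P=cloud(t); yaw=np.radians(106); m=H.mean(0)
d=P-m; tx=d[...,0]*np.cos(yaw)+d[...,1]*np.sin(yaw); ty=d[...,0]*np.sin(yaw)-d[...,1]*np.cos(yaw)
s=(abs(tx)<.13)&(abs(ty)<.08)&(P[...,2]>.03); print(s.sum(), np.c_[tx[s],ty[s],P[s][:,2]].round(3)[::8])
cv2.imwrite("pics/map_z.png",np.hstack([cv2.resize(c["pixels"][95:255,x:x+110],None,fx=3.6,fy=3.6,interpolation=2) for c,x in zip(cs,(325,215))])[:,:,::-1])
E
```

```text
[[[378.4, 131.7, 256.0], [370.4, 224.9, 215.0]], [[263.7, 132.2, 232.5], [263.3, 225.3, 194.5]]] [[[347.0, 109.0], [413.0, 112.0], [398.0, 244.0], [339.0, 242.0]], [[230.0, 109.0], [296.0, 112.0], [292.0, 245.0], [232.0, 242.0]]]
holes [[0.6045, -0.1583, 0.0111], [0.6861, -0.1387, 0.0123]] dist 0.08395696890170719 ang -166.51166832122817 mid [ 0.6453 -0.1485  0.0117]
quad [[0.5937, -0.1898, 0.0118], [0.5807, -0.136, 0.0127], [0.6966, -0.1087, 0.0139], [0.7084, -0.1621, 0.016]] mean [ 0.6449 -0.1492  0.0136] sides [0.0554 0.119  0.0547 0.1181]
range z [ 0.64059188 -0.14980317  0.01405624]
tin [ 0.73733816 -0.00984151  0.075     ]
0 []
```

View pics/map_z.png

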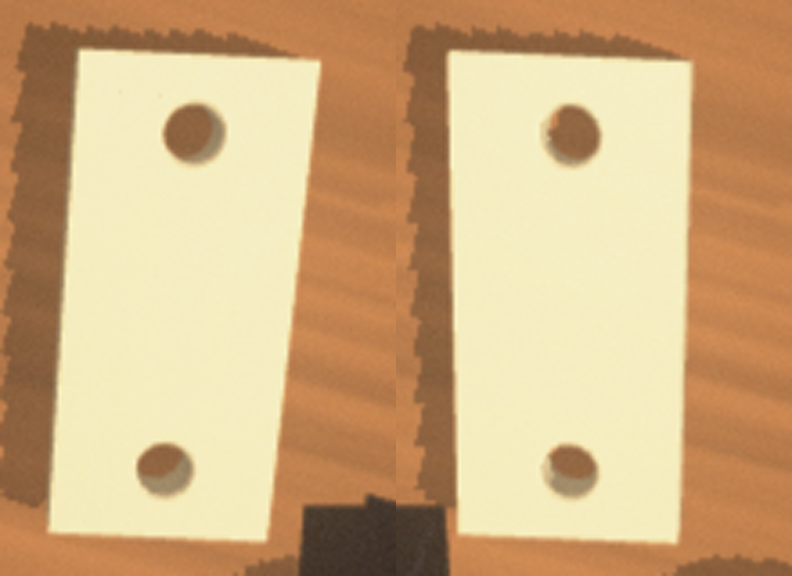

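Maple: centre (.6452, -.1488), long axis 13.4°, hole spacing 84.0 mm, and no obstacles near the gripper.

```bash
cat >> h.py <<'E'
def hover_check(ctrl,tag,zt,bt,th):
    """zt tcp hover; look at pin tip in near hole"""
    ctrl.sleep(.2); s=st(ctrl,"hover"); pics(ctrl,tag,("wrist","side"))
    c=dict(np.load(f"{tag}_wrist.npz")); cv2.imwrite(f"pics/{tag}_hole.png",cv2.resize(c["pixels"][120:200,270:370],None,fx=7,fy=7,interpolation=2)[:,:,::-1])
E
python3 - <<'E'
from h import *
from plant import ctrl
pick(ctrl,(.6452,-.1488),np.radians(103.4),lift=.15)
ctrl.movep([*JIG,.14],rv(JY)); ctrl.servo_line([*JIG,.084],rv(JY),v=.1)
hover_check(ctrl,"mh",.084,0,0)
E
```

```text
down t23.7 tcp [ 0.646  -0.149   0.0049] F [-0.17  0.04  0.56] T [ 0.12 -0.11 -0.02] open 0.0802
closed t24.2 tcp [ 0.6455 -0.1489  0.0045] F [-0.74  0.03  3.34] T [ 0.12 -0.09 -0.01] open 0.0554
lifted t25.3 tcp [ 0.6442 -0.1485  0.1485] F [-0.39 -0.59 -1.02] T [ 0.1  -0.14 -0.03] open 0.0556
hover t28.0 tcp [0.401  0.2691 0.0849] F [-0.12  0.21 -0.42] T [ 0.02 -0.1  -0.02] open 0.0559
```

View pics/mh_hole.png

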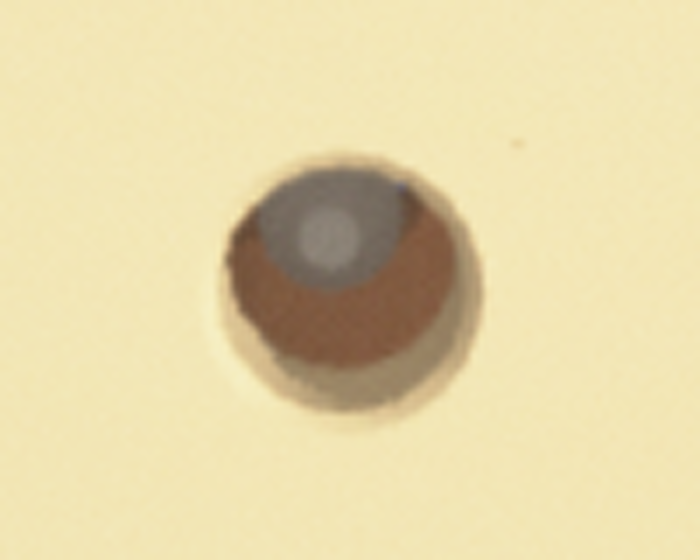

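View pics/mh_wrist.png

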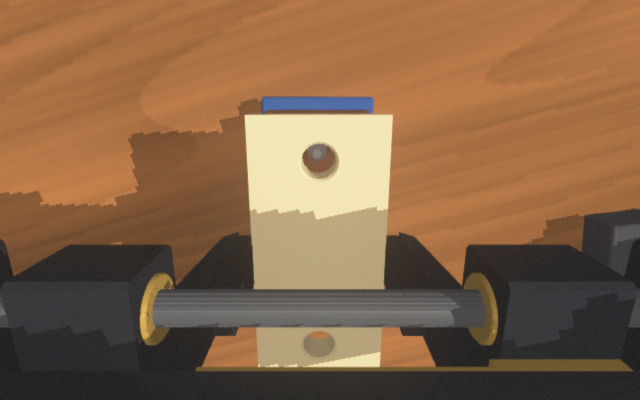

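The picture matches the walnut's, with the tip at (317,154) and the hole at about (320,161). Lowering it now.

Run:
```python
from h import *
from plant import ctrl
z=lower(ctrl,JIG+[0,-.0002],JY,.084,.040,step=.008)
z=lower(ctrl,JIG,JY,z,.0375,step=.0005,lim=5)
ctrl.grip(.08); st(ctrl,"open")
ctrl.servo_line([*JIG,.16],rv(JY),v=.15); ctrl.sleep(.1)
pics(ctrl,"ms",("wrist",))
two(ctrl,"caul",(.618,.186),np.radians(98))
```

```text
z0.0760 real [0.3998 0.2682 0.0754] dF [ 0.1 -0.4  0. ] T [ 0.07 -0.13 -0.02]
  z0.0680 real [0.3999 0.2683 0.0675] dF [ 0.9 -0.   0.7] T [ 0.03 -0.12  0.01]
  z0.0600 real [0.3999 0.2683 0.0595] dF [ 1.3 -0.6  0.7] T [ 0.05 -0.16  0.02]
  z0.0520 real [0.4    0.2683 0.0516] dF [ 0.3  0.1 -0.4] T [ 0.01 -0.15 -0.05]
  z0.0440 real [0.4    0.2683 0.0436] dF [ 0.8 -0.1  1.1] T [ 0.02 -0.08 -0.01]
  z0.0400 real [0.4001 0.2684 0.0397] dF [ 0.4 -0.9  0.7] T [ 0.07 -0.12  0.01]
  z0.0395 real [0.4003 0.2687 0.0396] dF [ 0.4 -0.4 -1.2] T [ 0.   -0.13 -0.01]
  z0.0390 real [0.4003 0.2687 0.039 ] dF [ 0.3  0.3 -0.4] T [ 0.03 -0.17 -0.02]
  z0.0385 real [0.4003 0.2687 0.0385] dF [1.  0.8 0.2] T [ 0.   -0.14  0.02]
  z0.0380 real [0.4003 0.2687 0.0385] dF [-2.8 -1.1  6.2] T [-0.18  0.15 -0.01]
contact
open t31.6 tcp [0.4002 0.2687 0.0379] F [1.06 0.45 0.48] T [ 0.01 -0.16 -0.1 ] open 0.0798
caul clock 35.0
```

View pics/ms_wrist.png

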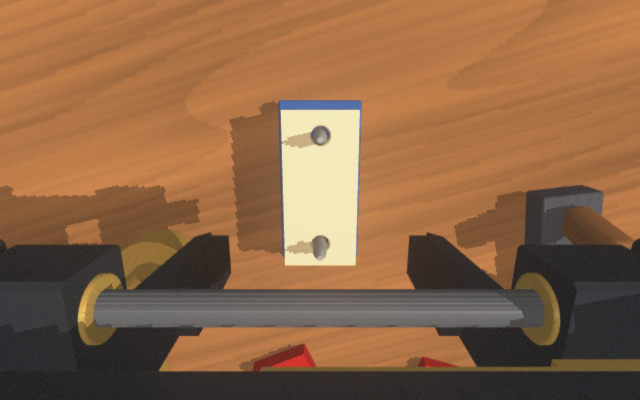

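View pics/caul.png

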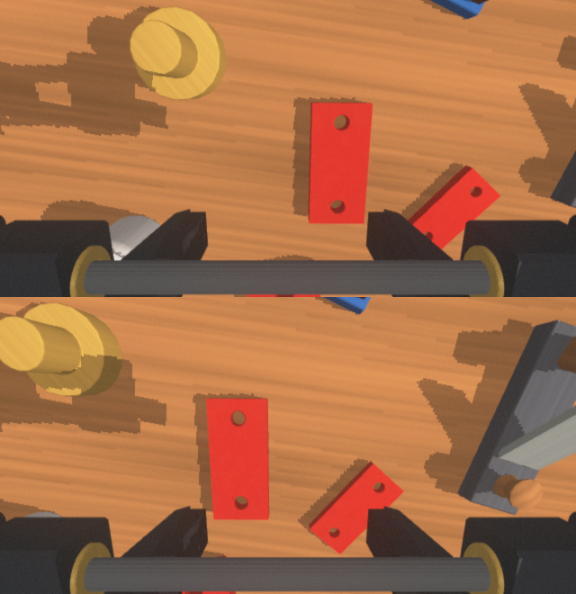

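The maple is seated with pins through. Measuring the middle red board at about (341,162) in view 1, and its clearance to the small red board.

Run:
```python
from board import *
def mf(px): 
    p=px.astype(int); return (p[...,0]>150)&(p[...,1]<90)&(p[...,2]<90)
H,cs,F=measure("caul",mf,[(375,178),(262,178)])
print("range z",cloud(cs[0])[178,375])
yaw=np.radians(98); m=H.mean(0)
for c in cs[1:]:
    P=cloud(c); d=P-m; tx=d[...,0]*np.cos(yaw)+d[...,1]*np.sin(yaw); ty=d[...,0]*np.sin(yaw)-d[...,1]*np.cos(yaw)
    s=mf(c["pixels"])&(abs(tx)>.035)&(P[...,2]>.005); print("tx min near fingers",abs(tx[s&(abs(ty)<.015)]).min() if (s&(abs(ty)<.015)).any() else None, abs(tx[s]).min())
cv2.imwrite("pics/caul_z.png",np.hstack([cv2.resize(c["pixels"][95:255,x:x+110],None,fx=3.6,fy=3.6,interpolation=2) for c,x in zip(cs,(325,215))])[:,:,::-1])
```

```text
[[[379.5, 135.7, 225.5], [374.9, 229.3, 181.0]], [[264.3, 134.6, 188.5], [267.7, 228.1, 153.5]]] [[[347.0, 114.0], [413.0, 115.0], [404.0, 246.0], [344.0, 247.0]], [[229.0, 113.0], [296.0, 113.0], [298.0, 244.0], [237.0, 246.0]]]
holes [[0.5802, 0.1834, 0.0137], [0.6637, 0.1947, 0.0139]] dist 0.08424208811986689 ang -172.24479471675374 mid [0.6219 0.189  0.0138]
quad [[0.5663, 0.1529, 0.0159], [0.5591, 0.2079, 0.0138], [0.6754, 0.224, 0.0145], [0.6833, 0.1692, 0.0175]] mean [0.621  0.1885 0.0154] sides [0.0554 0.1174 0.0555 0.1181]
range z [0.61634704 0.18578318 0.01595375]
tx min near fingers 0.08605455052635368 0.035033164688465374
```

View pics/caul_z.png

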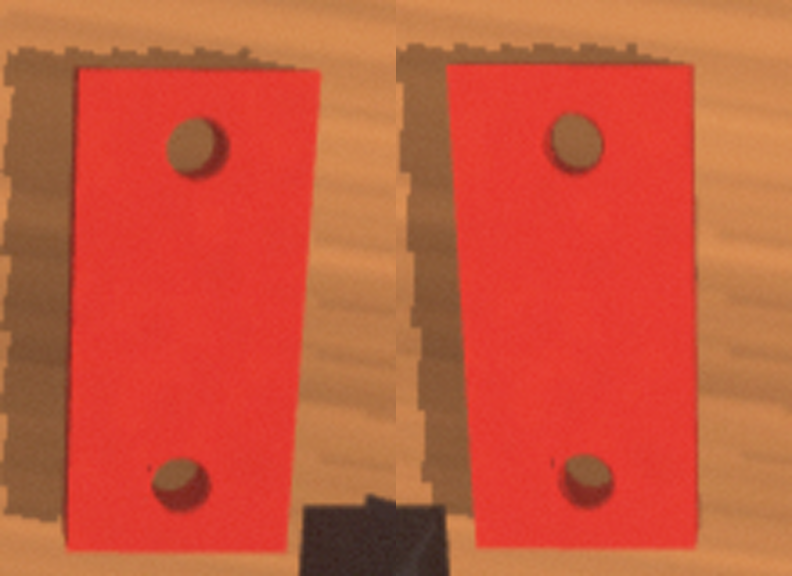

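Run:
```python
from h import *
from plant import ctrl
pick(ctrl,(.6218,.1889),np.radians(97.8),lift=.15)
ctrl.movep([*JIG,.14],rv(JY)); ctrl.servo_line([*JIG,.084],rv(JY),v=.1)
hover_check(ctrl,"ch",.084,0,0)
```

```text
down t36.5 tcp [0.6226 0.1891 0.0048] F [0.41 0.03 1.05] T [ 0.01 -0.12  0.04] open 0.0803
closed t37.0 tcp [0.6221 0.189  0.0045] F [-1.04 -0.69  2.26] T [ 0.07 -0.09  0.04] open 0.0556
lifted t38.1 tcp [0.6209 0.1886 0.1486] F [-0.08  0.63 -0.5 ] T [ 0.09 -0.18 -0.01] open 0.0553
hover t40.0 tcp [0.401  0.2691 0.0849] F [ 0.28  0.32 -0.26] T [ 0.09 -0.15  0.02] open 0.0556
```

View pics/ch_hole.png

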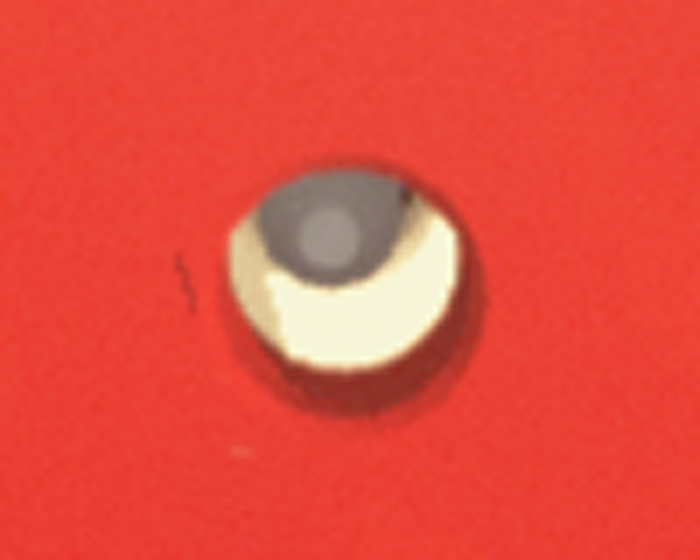

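View pics/ch_wrist.png

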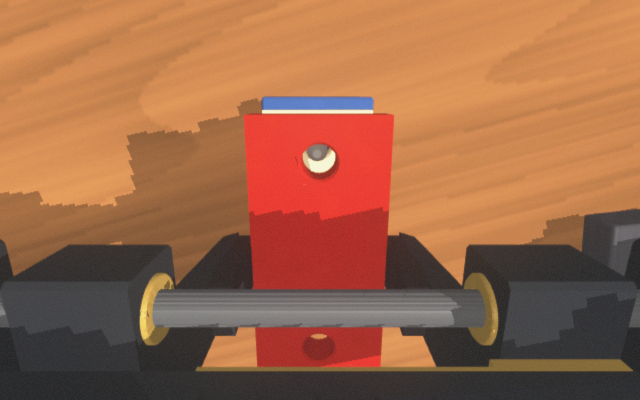

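It matches the previous two. Lowering it, then looking at the weight.

Run:
```python
from h import *
from plant import ctrl
z=lower(ctrl,JIG+[0,-.0002],JY,.084,.0535,step=.008)
z=lower(ctrl,JIG,JY,z,.0515,step=.0005,lim=5)
ctrl.grip(.08); st(ctrl,"open")
ctrl.servo_line([*JIG,.18],rv(JY),v=.15); ctrl.sleep(.1)
pics(ctrl,"cs",("wrist",))
two(ctrl,"wt",(.43,-.013),JY,z=.18)
```

```text
z0.0760 real [0.3998 0.2682 0.0754] dF [-0.3  0.  -1.2] T [ 0.05 -0.16  0.01]
  z0.0680 real [0.3999 0.2683 0.0675] dF [-0.2  0.3 -0.3] T [ 0.04 -0.14  0.02]
  z0.0600 real [0.4    0.2683 0.0595] dF [-0.6  0.6 -0.6] T [ 0.07 -0.14  0.01]
  z0.0535 real [0.4    0.2683 0.0531] dF [ 0.1  0.2 -1.4] T [ 0.07 -0.14  0.02]
  z0.0530 real [0.4004 0.2688 0.0531] dF [-1.6 -0.8  0.7] T [ 0.03 -0.12 -0.04]
  z0.0525 real [0.4003 0.2687 0.0525] dF [-0.4 -0.4  1. ] T [ 0.07 -0.19  0.07]
  z0.0520 real [0.4003 0.2687 0.0525] dF [-2.5 -1.5  6.8] T [-0.17  0.16 -0.06]
contact
open t42.7 tcp [0.4002 0.2687 0.0519] F [ 0.25 -0.42 -0.16] T [ 0.09 -0.17 -0.01] open 0.0798
wt clock 46.35
```

View pics/cs_wrist.png

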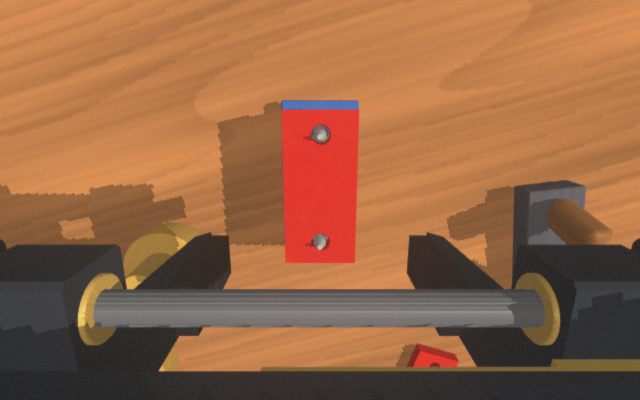

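View pics/wt.png

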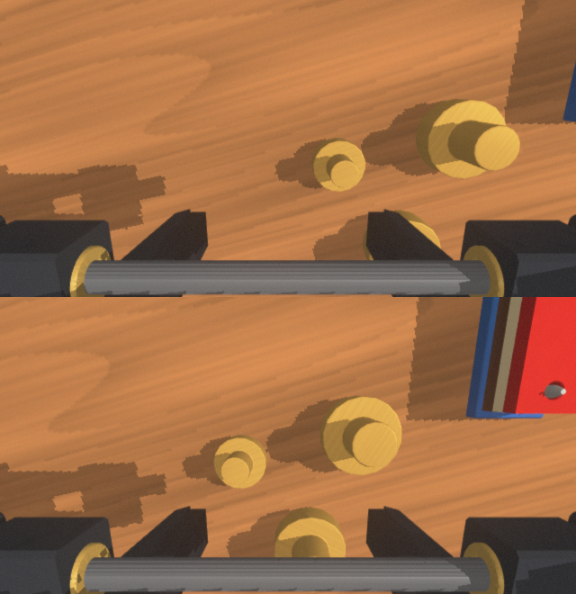

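The red board is seated. The smallest weight is at about (340,165) in view 1 and (240,463) in view 2, beside the two larger ones. Enlarging the crop:

Run:
```python
from h import *
cs=[dict(np.load(f"wt_{i}.npz")) for i in (0,1)]
cv2.imwrite("pics/wt_z.png",np.hstack([cv2.resize(c["pixels"][145:225,x:x+80],None,fx=5,fy=5,interpolation=2) for c,x in zip(cs,(338,226))])[:,:,::-1])
for c,x in zip(cs,(338,226)):
    P=cloud(c)[145:225,x:x+80]; m=(P[...,2]>.045)&(P[...,2]<.06); v,u=np.nonzero(m); print("stem top px",u.mean()+x,v.mean()+145,m.sum(),"z",np.median(P[m][:,2]), "world",P[m].mean(0), "disc z",np.median(P[(P[...,2]>.012)&(P[...,2]<.03)][:,2]))
```

```text
stem top px 381.8727272727273 192.0909090909091 825 z 0.05156368276057549 world [ 0.43583548 -0.01248709  0.05139232] disc z 0.021627894774858214
stem top px 261.1833740831296 192.14303178484107 818 z 0.051453986771235916 world [ 0.43620917 -0.0113333   0.05127282] disc z 0.021549899571717518
```

View pics/wt_z.png

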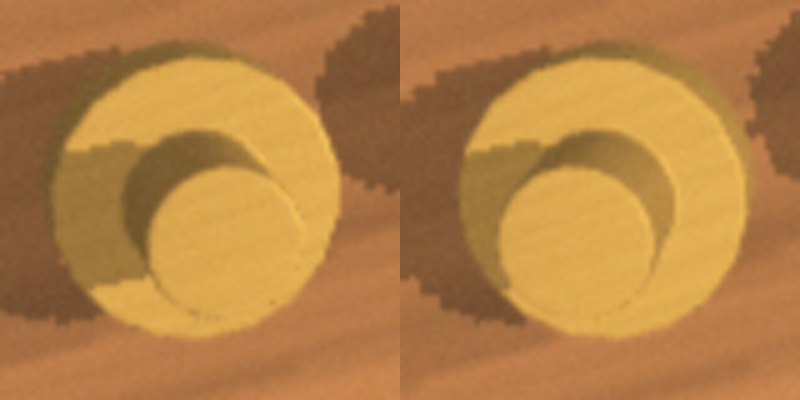

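Run:
```python
from m import *
a,b=[dict(np.load(f"wt_{i}.npz")) for i in (0,1)]
print(tri(a,uz(227.5,243,338,145,5),b,uz(177,243,226,145,5)))
print(tri(a,uz(195,198,338,145,5),b,uz(203.5,198,226,145,5)))
for c,u,x in((a,227.5,338),(b,177,226)): print(onplane(c,uz(u,243,x,145,5),.052))
for c,u,x in((a,195,338),(b,203.5,226)): print(onplane(c,uz(u,198,x,145,5),.022))
```

```text
(array([ 0.43696371, -0.01172471,  0.0513757 ]), np.float64(2.496117186242906e-05))
(array([ 0.43680244, -0.01188247,  0.02000514]), np.float64(2.2189385984053195e-05))
[[ 0.43678758 -0.0117987   0.052     ]]
[[ 0.43682342 -0.01157574  0.052     ]]
[[ 0.43627351 -0.01208792  0.022     ]]
[[ 0.43642556 -0.01146232  0.022     ]]
```

The weight's axis is at (.4368, -.0118), its stem top measures z .0514 (text says .052), and its disc top measures z .020 to .0216. I'll grasp the stem with the fingertips at z .026.

Run:
```python
from h import *
from plant import ctrl
xy=(.4368,-.0118)
ctrl.movep([*xy,.11],rv(JY)); ctrl.grip(.06)
ctrl.servo_line([*xy,.026],rv(JY),v=.08); ctrl.sleep(.1); st(ctrl,"down")
ctrl.grip(.018); s=st(ctrl,"closed")
ctrl.servo_line([*xy,.05],rv(JY),v=.06); ctrl.sleep(.2); st(ctrl,"lift")
ctrl.servo_line([*xy,.17],rv(JY),v=.12)
ctrl.servo_line([*JIG,.17],rv(JY),v=.12)
ctrl.servo_line([*JIG,.105],rv(JY),v=.06); ctrl.sleep(.2); st(ctrl,"hover"); pics(ctrl,"gh",("wrist","side"))
c=dict(np.load("gh_side.npz")); w=dict(np.load("gh_wrist.npz"))
cv2.imwrite("pics/gh_z.png",np.hstack([cv2.resize(w["pixels"],(480,300)),cv2.resize(c["pixels"][240:350,250:360],(300,300),interpolation=2)])[:,:,::-1])
```

```text
down t48.6 tcp [ 0.4374 -0.0118  0.0266] F [-0.08  0.83  1.04] T [ 0.04 -0.11  0.01] open 0.0603
closed t49.2 tcp [ 0.4368 -0.012   0.026 ] F [-0.2  -1.07  0.97] T [-0.23 -0.09 -0.01] open 0.0250
lift t49.9 tcp [ 0.4364 -0.0117  0.0497] F [-0.02  0.15 -5.79] T [ 0.07 -0.17 -0.03] open 0.0248
hover t55.0 tcp [0.4006 0.2689 0.1054] F [-0.55  0.01 -6.04] T [ 0.02 -0.18  0.  ] open 0.0250
```

View pics/gh_z.png

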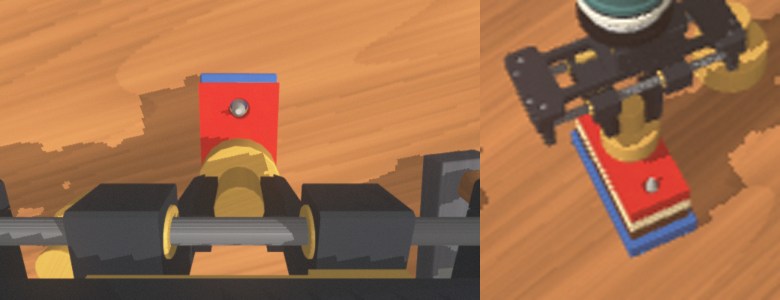

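The weight (about 0.57 kg by the wrist force) hangs upright, centred over the red board and behind the near pin. I'll lower it gently, with contact expected near TCP z .090.

Run:
```python
from h import *
from plant import ctrl
z=lower(ctrl,JIG,JY,.105,.092,step=.004,v=.03,lim=4)
z=lower(ctrl,JIG,JY,z,.0885,step=.0005,lim=4,v=.02)
st(ctrl,"contact")
ctrl.grip(.05); ctrl.sleep(.2); st(ctrl,"open")
ctrl.servo_line([*JIG,.20],rv(JY),v=.08); ctrl.sleep(.2)
pics(ctrl,"fin",("wrist","side"))
t=np.array([np.cos(JY),np.sin(JY)])
two(ctrl,"fin2",JIG,JY,z=.21,jspace=False)
```

```text
z0.1010 real [0.3999 0.2685 0.1006] dF [ 0.3  0.3 -0.5] T [ 0.03 -0.16  0.01]
  z0.0970 real [0.4    0.2685 0.0966] dF [ 0.4  0.  -0.3] T [ 0.04 -0.16  0.  ]
  z0.0930 real [0.4    0.2685 0.0927] dF [ 0.   0.4 -1.8] T [-0.05 -0.15 -0.01]
  z0.0920 real [0.4003 0.2687 0.092 ] dF [ 0.3 -0.5 -1.8] T [ 0.1  -0.17 -0.01]
  z0.0915 real [0.4003 0.2687 0.0915] dF [-0.2  1.2 -0.1] T [ 0.06 -0.12 -0.06]
  z0.0910 real [0.4003 0.2687 0.091 ] dF [-0.1 -0.9  0.1] T [ 0.05 -0.12 -0.03]
  z0.0905 real [0.4003 0.2687 0.0905] dF [0.2 0.9 1.2] T [ 0.01 -0.15  0.03]
  z0.0900 real [0.4004 0.2688 0.0901] dF [0.1 0.4 0.6] T [ 0.03 -0.15 -0.01]
  z0.0895 real [0.4005 0.2688 0.0901] dF [-3.2 -1.6  7.1] T [-0.19  0.21  0.02]
contact
contact t57.5 tcp [0.4005 0.2688 0.0901] F [-2.82 -1.9   0.46] T [-0.19  0.21  0.02] open 0.0249
open t58.2 tcp [0.4003 0.2687 0.0895] F [-0.2   0.43 -0.16] T [ 0.03 -0.13  0.01] open 0.0497
fin2 clock 61.7667
```

View pics/fin2.png

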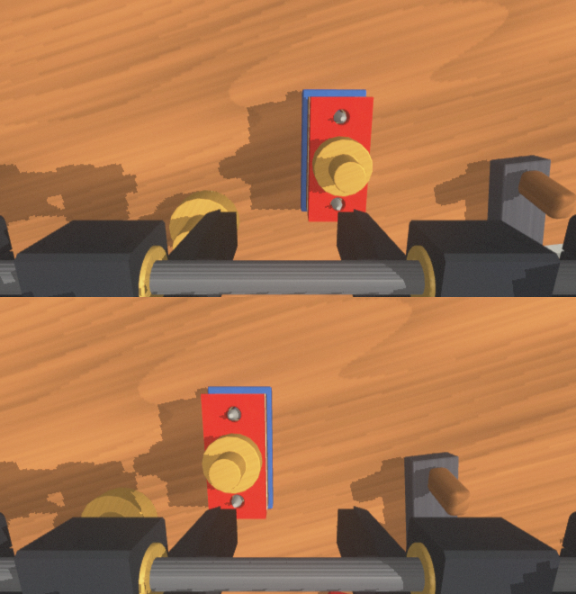

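View pics/fin_side.png

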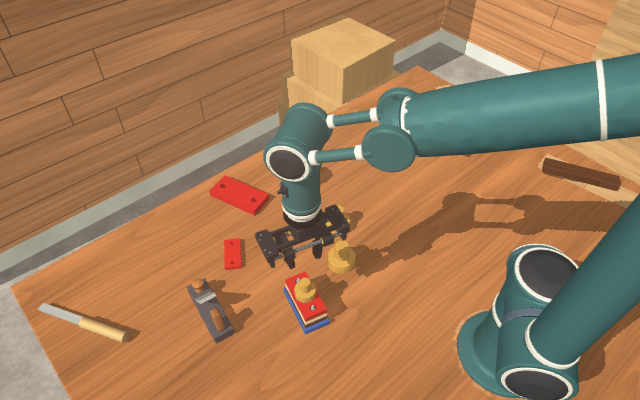

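The stack is complete and the weight stands upright between the pins. One last numeric check before I hand it in.

Run:
```python
from h import *
from plant import ctrl
a,b=[dict(np.load(f"fin2_{i}.npz")) for i in (0,1)]
U=[]
for c in (a,b):
    P=cloud(c); m=(P[...,2]>.109)&(P[...,2]<.122)&(np.hypot(*(P[...,:2]-JIG).transpose(2,0,1))<.03); v,u=np.nonzero(m); (x,y),r=cv2.minEnclosingCircle(np.c_[u,v].astype(np.float32)); U.append((x,y)); print(x,y,r,P[m].mean(0).round(4))
    m2=masks(c["pixels"])["red"]&(np.hypot(*(P[...,:2]-JIG).transpose(2,0,1))<.07); print("red top z",np.percentile(P[m2][:,2],[20,50,80]).round(4))
X,e=tri(a,U[0],b,U[1]); print("stem top",X.round(4),"off jig mm",((X[:2]-JIG)*1e3).round(1),e)
d=np.abs(dict(np.load("fin_side.npz"))["pixels"].astype(int)-dict(np.load("side0.npz"))["pixels"])
print("plane region change",d[270:345,180:240].mean())
ctrl.movep([.42,.1,.35],rv(JY)); st(ctrl)
c=ctrl.read_camera("top"); cv2.imwrite("pics/end_top.png",c["pixels"][:,:,::-1])
```

```text
387.5 195.0833282470703 18.755285263061523 [0.3995 0.2684 0.1154]
red top z [0.0631 0.0637 0.0643]
249.7903289794922 195.66128540039062 18.5742130279541 [0.3999 0.2696 0.1153]
red top z [0.063  0.0636 0.0642]
stem top [0.4003 0.2688 0.1122] off jig mm [0.  0.1] 0.00029283910101865935
plane region change 6.503629629629629
 t62.8 tcp [0.4197 0.1004 0.3492] F [-0.31 -0.46  0.01] T [ 0.03 -0.16 -0.02] open 0.0501
```

View pics/end_top.png

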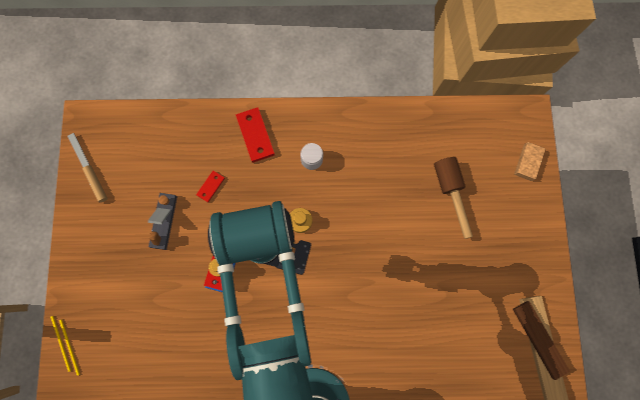

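The mallet (455,195), plane (162,220) and tin (311,155) are where they started, and the arm is clear. Handing the job in.

Run:
```python
from plant import ctrl
ctrl.sleep(.3); print(ctrl.job_done(), ctrl.read_state()["clock"])
```

```text
the job is handed in; nothing more can be done
the job is handed in; nothing more can be done
```

The stack is built and handed in after about 63 s of the 128 s allowed. The walnut, maple and middle-sized red boards were threaded over both pins in that order. Each was pressed lightly until it seated, then released. The smallest brass weight was set upright on the red board and released.

**Last checks:**
- **Red board:** its top face reads z ≈ 0.0636 m, against 0.064 m expected.
- **Seating:** contact came at the expected heights for all three boards and the weight.
- **Weight:** its stem axis is within 0.5 mm of the jig's centre by triangulation, and within about 1.2 mm by the raw range centroids.
- **Bystanders:** the mallet, plane and tin looked unmoved in the last top view. I compared those by eye rather than measuring them.

**Disagreements:**
- Triangulated heights of the boards and of the jig's top face averaged up to 3 mm below the given sizes, while the range readings agreed to about 1 mm.
- The last stem-top height triangulated about 4 mm low, from a mask that included some of the stem's side. Its range reading was 0.1154 m, against 0.116 m expected.

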